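Emboss a leather luggage tag in the desk seal press

TASK

Emboss the leather luggage tag that lies part-way in the guide of the seal press: with the fingertips gently push it along the guide by its free eyelet end until it is fully home against the brass end stop, then press the black knob of the press's lever down until the die bears firmly on the leather, keep it down for about a second, and let the lever come all the way up again. The die must not touch the leather before the tag is home, and neither the tag nor the lever may be forced; the tag is not to be lifted or pulled out. Leave the two spare tags and everything else on the desk where they are.

Things in the scene. Friction and masses are not known exactly. Their poses are not given: they have to be found in the camera images.
- feed_table: low wooden feeding table of the seal press, fixed; plate top 22.5 mm above the desk. Origin on the vertical axis of the press's die, at desk height; z up, y along the guide away from the end stop, -x toward the robot (turned up to 0.25 rad). Plate: x -36..36, y -46..98 mm. Two brass guide rails, 4 mm above the plate, along y, inner faces at x = -26.5 and 26.5 mm, from y -36 to 98 mm
- stop_face (a point): middle of the face of the brass end stop (lined with grey felt, which yields 1 mm at 8 N, at most 3 mm), which looks to the table's +y: at x 0, y -30 mm, z 26.5 mm on the table. The tag is home when its plain end touches this face; the tag's origin is then at y = 45 mm on the table. Go slowly over the last centimetre
- tag: tan-brown leather luggage tag to be embossed: stiff, loose, 50 x 150 x 4.5 mm (x, y, z), 36 to 63 g, lying in the guide with 1.5 mm play at each rail, its axes along the table's within 0.02 rad, 20 to 42 mm short of home. Origin: centre of its underside, 22.5 mm above the desk; y along its length toward the eyelet end. It slides with under 1 N
- tag_end (a point): middle of the tag's free end (brass eyelet, rounded corners), 75 mm from the tag's origin along +y, 24.7 mm above the desk. It sticks out past the plate's end over the bare desk, by 22 mm when home and 42 to 64 mm at the start, so fingertips can stand beside it lower than the plate and push it along the table's -y
- press: black cast seal press, 176 x 59 x 169 mm, standing over the guide, fixed to the table. Origin at desk height, 6 mm toward -x from the table's origin, axes as the table's. In its frame the column stands at x 51 to 82 mm; the lever, up to 22 mm wide, reaches toward -x high over the guide, its knob at x -88 to -50 mm
- press_die: die of the press, 36 x 36 mm, on the table's vertical origin axis; it moves straight down with the lever, 26 mm per rad. With the lever up its face is 34 mm above the desk, 7 mm above the leather. This body's origin is the press's origin, moving down with the die
- press_lever (a joint): angle of the lever, rad: 0 up (rest), growing as the knob is pressed down; the die meets the leather at about 0.27, when the knob has sunk about 35 mm. It springs back up by itself when let go. The hinge lies along the table's y, at x = 52 mm, z = 112 mm on the table
- lever_pad (a point): top of the rounded black knob (38 x 22 mm, 27 mm high) on the lever's end, the spot to press from above: 169 mm above the desk with the lever up, 75 mm toward -x from the table's origin. It sinks on an arc about the hinge. About 3 N here bring the die to the leather; each newton more presses about 5 N on the leather. 6 to 12 N in all serve well
- spare_lower: a spare tag of the same kind, loose on the desk left of the press, under the other spare; to be left alone. Origin at the centre of its underside
- spare_upper: the second spare tag, loose on top of the first; to be left alone. Origin at the centre of its underside
- stapler: black stapler, 38 x 172 x 49 mm, loose, at the right; to be left alone. Origin under its centre
- mug: green mug, 82 x 118 x 94 mm, loose, at the left; to be left alone. Origin under its centre
- ink_bottle: square blue ink bottle with black cap, 47 x 46 x 56 mm, loose, at the left; to be left alone. Origin under its centre
- pocket_watch: silver pocket watch, 47 x 68 x 12 mm, loose, lying right of the press; to be left alone. Origin under its centre
- magnifier: magnifying glass with black handle, 82 x 175 x 17 mm, loose, at the right; to be left alone. Origin under its centre

How it is judged:
On the way, in this order (a step that is already met when the one before it is completed fails the run):
1. the tag is home against the end stop while the lever is still up (y of tag in the frame of feed_table below 0.048 m and z of tag in the frame of feed_table between 0.019 and 0.026 m and value of joint press_lever below 0.05 rad), for 0.2 s.
2. the die is pressed on the leather with at least 8 N, with the tag home, for 0.5 s (y of tag in the frame of feed_table below 0.048 m and z of tag in the frame of feed_table between 0.019 and 0.026 m and contact force between press_die and tag above 8 N), for 0.5 s.
At the end, for the whole second after the job is handed in: the tag lies flat in the guide within 3 mm of the end stop, at rest; the lever is up again (below 0.03 rad) and the die is off the leather; the spare tags, stapler, mug, ink bottle, watch and magnifier are within 15 mm of where they stood (y of tag in the frame of feed_table below 0.048 m and z of tag in the frame of feed_table between 0.019 and 0.026 m and value of joint press_lever below 0.03 rad and linear speed of tag below 0.01 m/s and contact force between press_die and tag below 0.5 N and distance of each of spare_lower, spare_upper, stapler, mug, ink_bottle, pocket_watch, magnifier from where it was at the start of the episode below 0.015 m); the robot touches nothing.
It fails at once if the die touches the leather before the tag is home (more than 4 mm short of the stop) (contact force between press_die and tag above 1 N and y of tag in the frame of feed_table above 0.049 m).
It fails at once if the tag is lifted, tipped or pulled back out of its guide (10 mm or more beyond the farthest start) (z of tag in the frame of feed_table above 0.034 m or z of tag in the frame of feed_table below 0.015 m or angle between tag's own z axis and vertical above 0.2 rad or y of tag in the frame of feed_table above 0.097 m).
It fails at once if the tag is forced with more than 30 N (contact force between the fingers and tag above 30 N).
It fails at once if the press or its lever is forced with more than 40 N (contact force between the arm and press above 40 N).
It fails at once if a bystander is moved by more than 15 mm (distance of any of spare_lower, spare_upper, stapler, mug, ink_bottle, pocket_watch, magnifier from where it was at the start of the episode above 0.015 m).
It also fails if it takes over 48 s, if anything falls off the work surface, if the arm or the gripper's body presses on something with over 40 N, if the wrist force passes 120 N, or if a joint passes its speed limit or range.

ROBOT

A 6-joint arm with a two-finger parallel gripper is mounted at the origin on the work surface; the furniture and walls round the work are solid. World frame = base frame: x ahead of the robot, y to its left, z up, the work surface at z = 0. Lengths are in m, angles in rad, forces in N, time in s.
With the tool pointing down it reaches from about 0.425 to 0.95 m from the base axis. Payload 3.5 kg.
Tool frame: the origin (TCP) lies on the centre line of the jaws, within the pads' length; the fingertips stand 25 mm ahead of it and the grasp point (between the pads) lies 6 mm ahead of it (ctrl.finger_overhang is the distance from the TCP to the fingertips, in m); z points along the fingers, y is the line along which they close (so a half turn about z gives the same grasp; the last joint's range is limited). The gripper opens to 85 mm and grips with 20 to 120 N. Pads are 22 mm wide; open, the fingers measure 114 mm over their backs; the gripper's body (76 mm by 85 mm) begins 54 mm behind the grasp point. The pads swing forward as they close: fully open they stand 13 mm farther back than shut.
Start: joints at [1.142, 0.286, 1.577, -0, 1.279, -0.15], TCP at [0.186, 0.649, 0.256] pointing down, gripper open.
Joint ranges: [-2.77, 2.77], [-0.9, 2.22], [0.21, 2.48], [-1.53, 4.67], [0.24, 2.81], [-2.84, 2.84]. Speed limits (rad/s): [2.79, 2.79, 3.14, 3.14, 3.14, 3.14].

INTERFACE

Orientations are given as a unit quaternion [x, y, z, w].
In Python, from plant import get_state, imaging, job, ctrl gives the robot as it stands.
- The arm moves only by the tool jog_arm, never from a script. Its argument "increments" is a list of rows, each an object of numbers: "dx", "dy", "dz": the shift along the world's x, y, z each as a share of 12 cm, from -1 to 1; "ax", "ay", "az": the turn, a rotation vector about the world's x, y, z each as a share of pi/2 rad, from -1 to 1; "gripper": the gripper command: -1 is shut, 1 is fully open, values between are in proportion. A call has 1 to 10 rows; each row is the pose to reach, as a shift and turn from the pose commanded when the call began; what a row does not reach only later rows make up. A row lasts 1/10 s, in which the tool goes at most 50 mm and 8.59 degrees, less where a joint would pass 70% of its speed; a pose out of reach is approached as far as the arm can. A call with a number of a shift or a turn outside -1 to 1 is refused whole. A call with a gripper value outside its range is refused whole. The fingers move at their own pace and stop on an object; "force" is the grip in N (left out, the last holds). Time passes only in rows, so rows that repeat a pose let the fingers close. It gives the time, the measured TCP pose, the force, the opening and the grip force at its end, in the units of the state.
- get_state(): the state, without advancing time (a new reading comes with each control period).
- imaging.read_camera(name): name is "scene" or "side" or "wrist"; returns a dict with "frame" (420x560x3 uint8, blue, green, red), "depth" (420x560 float32, m along the optical axis (not along the pixel's ray), 0 where there is no reading), "camera_matrix" (3x3 intrinsics, pixels), "dist" ([k1, k2, p1, p2, k3] as OpenCV has them; the pictures are not rectified), "extrinsics" (4x4, takes a point from camera to world coordinates); the wrist camera has in their place "mount" (4x4, takes a point from camera to tool coordinates, whose origin is the TCP and whose axes are the flange's). Camera axes: x right, y up, looking along -z (the intrinsics and any distortion apply to the point x, -y, -z); pixel columns grow to the right and rows downward; lengths in m; the calibration is good to about 2 mm. A picture is of the moment at which its call begins: read the wrist's pose just before it.
- job.sign_off(): hands the job in; it is judged then, once.
The state is a dict: "time": time; "qpos": joint angles; "dq": joint speeds; "joint_efforts": joint torques, N m; "eef_pos": TCP position; "tcp_rot": TCP orientation; "contact_force": force on the tool from outside, world axes, zero at the start; "wrist_torque": the same for the moment, N m; "opening": opening from 0.0 (shut) to 1.0 (fully open); "finger_force": force on a finger pad.
Only numpy, scipy, OpenCV 4.12 (cv2) and the standard library are available. Lean on these libraries where they do the work, as an engineer would, in place of code of your own. Each camera call takes 0.05 s, during which the arm holds its last target. There are 200 camera calls.

## Working session

There is one attempt and no reset: what is moved stays moved. The work goes in short steps, Python scripts to look and compute and a tool call to move; the robot and the scene stay as the last step left them, time stands still between calls to the robot, and variables do not carry over. Pictures are saved under pics/ and viewed, at most 10 in all, crops included, and the job is handed in when it is done.

Besides the shell and the picture viewer there is one more tool, called after ">>>" as a command line: name --argument value ..., lists and objects as JSON in quotes. jog_arm: Moves the arm, as the interface text tells. Shift numbers are shares of 12 cm and turn numbers shares of pi/2 rad, none past 1 either way. Its arguments: {"type":"object","properties":{"increments":{"type":"array"},"force":{"type":"number"}},"required":["increments"]}

```bash
mkdir -p pics; ls; cat > h.py <<'E'
import numpy as np, cv2
from plant import get_state, imaging, job, ctrl
def cam(n):
    s=get_state(); c=imaging.read_camera(n)
    if 'extrinsics' in c: T=np.array(c['extrinsics'])
    else:
        from scipy.spatial.transform import Rotation as R
        W=np.eye(4);W[:3,:3]=R.from_quat(s['tcp_rot']).as_matrix();W[:3,3]=s['eef_pos'];T=W@np.array(c['mount'])
    c['T']=T; return c
def pts(c,uv,z=None):
    uv=np.array(uv,float).reshape(-1,1,2)
    K=np.array(c['camera_matrix']);n=cv2.undistortPoints(uv,K,np.array(c['dist'],float)).reshape(-1,2)
    d=np.c_[n[:,0],-n[:,1],-np.ones(len(n))]; R=c['T'][:3,:3];o=c['T'][:3,3]
    if z is None:
        q=uv.reshape(-1,2).astype(int); t=c['depth'][q[:,1],q[:,0]][:,None]
        return o+(d*t)@R.T
    w=d@R.T; return o+w*((z-o[2])/w[:,2])[:,None]
E
python3 - <<'E'
from h import *
a=cam('scene');b=cam('side')
cv2.imwrite('pics/scene.png',a['frame']);cv2.imwrite('pics/side.png',b['frame'])
print(a['T'].round(3),b['T'].round(3)); print(get_state())
E
```

```text
pics
[[ 0.526  0.334 -0.782 -0.404]
 [-0.851  0.216 -0.479 -0.609]
 [ 0.009  0.917  0.398  0.566]
 [ 0.     0.     0.     1.   ]] [[ 0.943  0.104 -0.315 -0.052]
 [-0.332  0.338 -0.881 -1.596]
 [ 0.015  0.935  0.354  0.72 ]
 [ 0.     0.     0.     1.   ]]
{'time': 0.1, 'qpos': array([ 1.14197598e+00,  2.87062178e-01,  1.57805475e+00,  1.21822447e-06,
        1.27861700e+00, -1.49979552e-01]), 'dq': array([ 0.00210014, -0.00364392, -0.00308104,  0.00045389, -0.00107722,
        0.00103021]), 'joint_efforts': array([-2.80450922e-04, -4.07299232e+01, -2.93700349e+01, -1.92220573e-04,
        3.45133791e-03, -1.06708038e-05]), 'eef_pos': array([0.1855128 , 0.64843023, 0.25508231]), 'tcp_rot': array([ 1.38969256e-01,  9.90296117e-01, -1.02594709e-03, -3.06093820e-04]), 'contact_force': array([-0.86797737,  1.1849365 , -1.48234098]), 'wrist_torque': array([-0.0298706 ,  0.00897268,  0.01134739]), 'finger_force': 0.0, 'opening': 0.997930699053195}
```

View pics/scene.png

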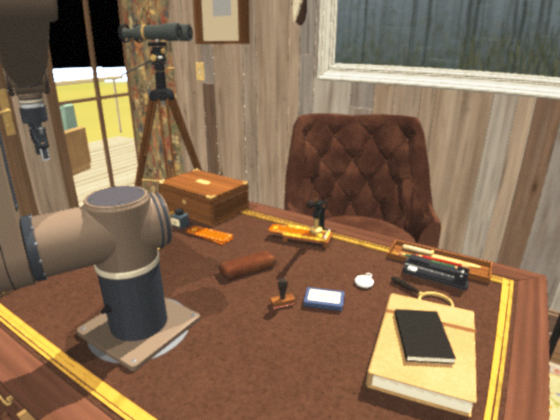

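View pics/side.png

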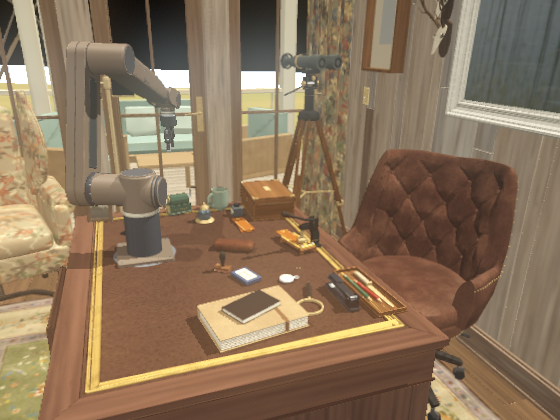

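Scene shows the press at about (318,220) with its feed table and tag at (270–330, 228–242), the spares at (208,233). In the side view the press is at (310,232). I'll get rough points now.

```bash
python3 - <<'E'
from h import *
a=cam('scene');b=cam('side')
print(pts(a,[(272,233),(328,238),(300,232),(318,205),(312,207),(208,233),(323,296),(250,264),(364,281),(283,293)]).round(3))
print(pts(b,[(282,234),(313,246),(296,237),(312,220),(243,224)]).round(3))
f=np.hstack([cv2.resize(a['frame'][185:265,240:345],None,fx=3.8,fy=3.8,interpolation=2),cv2.resize(b['frame'][205:285,260:365],None,fx=3.8,fy=3.8,interpolation=2)])
cv2.imwrite('pics/crop.png',f);print(f.shape,get_state()['time'])
E
```

```text
[[ 0.545  0.006 -0.003]
 [ 0.568 -0.183  0.022]
 [ 0.548 -0.096  0.027]
 [ 0.542 -0.156  0.134]
 [ 0.478 -0.168  0.153]
 [ 0.412  0.163  0.011]
 [ 0.295 -0.299  0.019]
 [ 0.304 -0.08   0.031]
 [ 0.42  -0.356  0.01 ]
 [ 0.235 -0.225  0.035]]
[[ 0.519 -0.049  0.029]
 [ 0.598 -0.174  0.02 ]
 [ 0.562 -0.091  0.028]
 [ 0.613 -0.122  0.104]
 [ 0.414  0.15   0.009]]
(304, 798, 3) 0.2
```

View pics/crop.png

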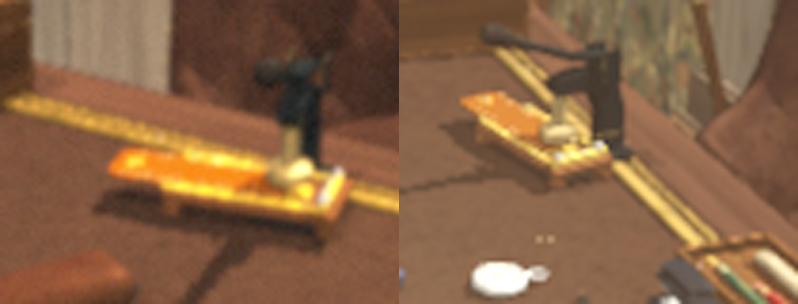

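The left crop has the tag's free end at upper left and the felt stop at right. The right crop shows the knob reaching toward the robot. The table's y is close to world +y, with the die near (0.56,-0.14). I'll move in for a wrist look.

>>> jog_arm --increments '[{"dx": 0.7, "dy": -1, "gripper": -1}, {"dx": 0.7, "dy": -1, "gripper": -1}, {"dx": 0.7, "dy": -1, "gripper": -1}]' --force 20

```text
$.increments[0]: bad value
```

>>> jog_arm --increments '[{"dx": 0.7, "dy": -1, "gripper": -1}, {"dx": 0.7, "dy": -1, "gripper": -1}, {"dx": 0.7, "dy": -1, "gripper": -1}]'

```text
$.increments[0]: bad value
```

>>> jog_arm --increments '[{"dx": 0.7, "dy": -1, "gripper": -1}, {"dx": 0.7, "dy": -1, "gripper": -1}, {"dx": 0.7, "dy": -1, "gripper": -1}]'

```text
$.increments[0]: bad value
```

>>> jog_arm --increments '[{"dx": 0.7, "dy": -1, "az": 0.2, "gripper": -1}, {"dx": 0.7, "dy": -1, "az": 0.2, "gripper": -1}, {"dx": 0.7, "dy": -1, "az": 0.2, "gripper": -1}, {"dx": 0.7, "dy": -1, "az": 0.2, "gripper": -1}]'

```text
$.increments[0]: bad value
```

```bash
python3 - <<'E'
from h import *
c=cam('wrist');cv2.imwrite('pics/w1.png',c['frame']);np.save('w1.npy',c,allow_pickle=True)
print(get_state()['eef_pos'],c['T'].round(3))
E
```

```text
[0.1856129  0.64868408 0.25561918] [[ 0.275 -0.923 -0.27   0.116]
 [ 0.961  0.263  0.079  0.669]
 [-0.002 -0.281  0.96   0.373]
 [ 0.     0.     0.     1.   ]]
```

View pics/w1.png

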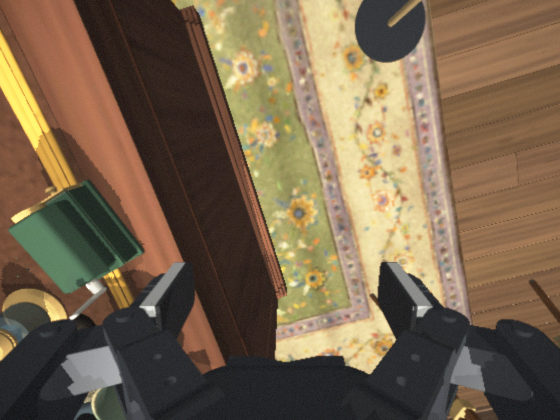

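The arm did not move, and the wrist picture shows the desk edge and rug with the fingers at the bottom. Rows probably need all the fields, so I'll resend with them.

>>> jog_arm --increments '[{"dx": 0.7, "dy": -1, "dz": 0, "ax": 0, "ay": 0, "az": 0, "gripper": -1}, {"dx": 0.7, "dy": -1, "dz": 0, "ax": 0, "ay": 0, "az": 0, "gripper": -1}, {"dx": 0.7, "dy": -1, "dz": 0, "ax": 0, "ay": 0, "az": 0, "gripper": -1}]' --force 20

```text
time: 0.55
eef_pos: [0.2702, 0.5275, 0.256]
tcp_rot: [0.138, 0.99, -0.0, 0.0]
contact_force: [1.3, -0.1, -0.5]
opening: 0.517
finger_force: 0.0
```

>>> jog_arm --increments '[{"dx": 0.7, "dy": -1, "dz": 0, "ax": 0, "ay": 0, "az": 0, "gripper": -1}, {"dx": 0.7, "dy": -1, "dz": 0, "ax": 0, "ay": 0, "az": 0, "gripper": -1}, {"dx": 0.7, "dy": -1, "dz": 0, "ax": 0, "ay": 0, "az": 0, "gripper": -1}]'

```text
time: 0.85
eef_pos: [0.3545, 0.4071, 0.2564]
tcp_rot: [0.139, 0.99, 0.0, 0.0]
contact_force: [0.6, 0.5, 0.2]
opening: -0.0
finger_force: 0.0
```

>>> jog_arm --increments '[{"dx": 0.7, "dy": -1, "dz": 0, "ax": 0, "ay": 0, "az": 0, "gripper": -1}, {"dx": 0.7, "dy": -1, "dz": 0, "ax": 0, "ay": 0, "az": 0, "gripper": -1}, {"dx": 0.7, "dy": -1, "dz": 0, "ax": 0, "ay": 0, "az": 0, "gripper": -1}]'

```text
time: 1.15
eef_pos: [0.4385, 0.287, 0.2565]
tcp_rot: [0.139, 0.99, 0.0, 0.0]
contact_force: [0.3, 0.5, 0.4]
opening: 0.0
finger_force: 0.0
```

>>> jog_arm --increments '[{"dx": 0.7, "dy": -1, "dz": 0, "ax": 0, "ay": 0, "az": 0.2, "gripper": -1}, {"dx": 0.7, "dy": -1, "dz": 0, "ax": 0, "ay": 0, "az": 0.2, "gripper": -1}, {"dx": 0.7, "dy": -1, "dz": 0, "ax": 0, "ay": 0, "az": 0.2, "gripper": -1}, {"dx": 0.7, "dy": -1, "dz": 0, "ax": 0, "ay": 0, "az": 0.2, "gripper": -1}]'

```text
time: 1.55
eef_pos: [0.5241, 0.1649, 0.2565]
tcp_rot: [-0.015, 1.0, -0.001, 0.001]
contact_force: [-0.5, 1.4, 0.5]
opening: -0.0
finger_force: 0.0
```

```bash
python3 - <<'E'
from h import *
c=cam('wrist');cv2.imwrite('pics/w2.png',c['frame']);np.save('w2.npy',c,allow_pickle=True)
print(get_state()['eef_pos'],c['T'].round(3))
E
```

```text
[0.5232837  0.1661923  0.25628652] [[-0.031 -0.959 -0.282  0.452]
 [ 1.    -0.03  -0.007  0.163]
 [-0.002 -0.282  0.959  0.374]
 [ 0.     0.     0.     1.   ]]
```

View pics/w2.png

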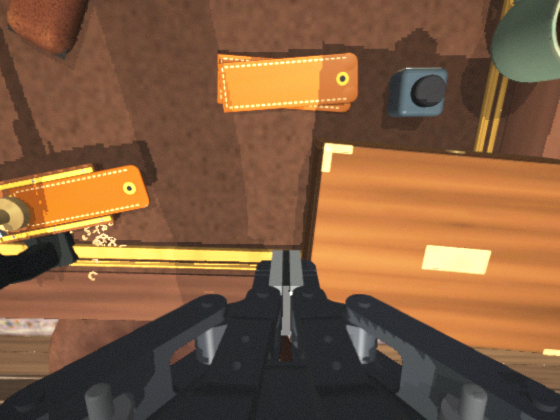

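The wrist view shows the tag with its free end at (147,187), eyelet (129,188), rails at the left, the black lever at (35,260) with its knob end at (68,248), the two spares at (288,82) and a wooden box at the right.

```bash
python3 - <<'E'
from h import *
c=np.load('w2.npy',allow_pickle=True).item()
hsv=cv2.cvtColor(c['frame'],cv2.COLOR_BGR2HSV)
m=cv2.inRange(hsv,(5,200,150),(17,255,255));m[:,170:]=0;m[:150]=0
m=cv2.morphologyEx(m,cv2.MORPH_OPEN,np.ones((5,5)))
cs=max(cv2.findContours(m,0,1)[0],key=cv2.contourArea)[:,0];print(cs.min(0),cs.max(0))
P=pts(c,cs.astype(float),.027)[:,:2];print('tag y max',P[P[:,1].argmax()],'extent',P.min(0),P.max(0))
far=P[(P[:,1]>P[:,1].max()-.07)&(P[:,1]<P[:,1].max()-.012)]
bins=np.round(far[:,1]/.006);lo=[];hi=[]
for b in set(bins):
    q=far[bins==b]; lo.append(q[q[:,0].argmin()]);hi.append(q[q[:,0].argmax()])
for e in(np.array(lo),np.array(hi)): print(np.polyfit(e[:,1],e[:,0],1),'x at ymax',np.polyval(np.polyfit(e[:,1],e[:,0],1),P[:,1].max()))
print('eyelet',pts(c,[(129,188)],.027),pts(c,[(129,188),(140,188)]))
# rail ends (near, far): top z .0265
print('rail ends',pts(c,[(93,167),(112,220)],.0265))
print('knob/lever depth',pts(c,[(68,248),(60,240),(55,255),(20,268)]).round(3))
print('box',pts(c,[(335,165),(320,250),(400,200),(315,255)]).round(3))
E
```

```text
[ 18 165] [144 222]
tag y max [0.52864877 0.00466892] extent [ 0.50636001 -0.13800556] [0.57669042 0.00466892]
[-0.33215565  0.50695398] x at ymax 0.5054031744382855
[-0.22778286  0.54828119] x at ymax 0.5472176880954658
eyelet [[ 0.53267198 -0.01254734  0.027     ]] [[ 5.32305411e-01 -1.17530332e-02  2.85671434e-02]
 [ 5.32368360e-01 -3.72419356e-04  2.65861267e-02]]
rail ends [[ 0.51016302 -0.04970248  0.0265    ]
 [ 0.57177116 -0.03673514  0.0265    ]]
knob/lever depth [[ 0.616 -0.105  0.011]
 [ 0.604 -0.111  0.013]
 [ 0.621 -0.115  0.02 ]
 [ 0.616 -0.118  0.066]]
box [[0.488 0.206 0.107]
 [0.568 0.198 0.106]
 [0.518 0.266 0.106]
 [0.573 0.194 0.106]]
```

>>> jog_arm --increments '[{"dx": 0, "dy": -1, "dz": 0, "ax": 0, "ay": 0, "az": 0, "gripper": -1}, {"dx": 0, "dy": -1, "dz": 0, "ax": 0, "ay": 0, "az": 0, "gripper": -1}, {"dx": 0, "dy": -1, "dz": 0, "ax": 0, "ay": 0, "az": 0, "gripper": -1}, {"dx": 0, "dy": -1, "dz": 0, "ax": 0, "ay": 0, "az": 0, "gripper": -1}]'

```text
time: 2.0
eef_pos: [0.5213, 0.048, 0.2563]
tcp_rot: [-0.016, 1.0, 0.0, -0.0]
contact_force: [-0.2, 0.9, 0.0]
opening: -0.001
finger_force: 0.0
```

```bash
python3 - <<'E'
from h import *
c=cam('wrist');cv2.imwrite('pics/w3.png',c['frame']);np.save('w3.npy',c,allow_pickle=True)
print(get_state()['eef_pos'],c['T'].round(3))
E
```

```text
[0.52129244 0.04928074 0.25630283] [[-0.033 -0.959 -0.281  0.449]
 [ 0.999 -0.032 -0.009  0.046]
 [-0.    -0.281  0.96   0.374]
 [ 0.     0.     0.     1.   ]]
```

View pics/w3.png

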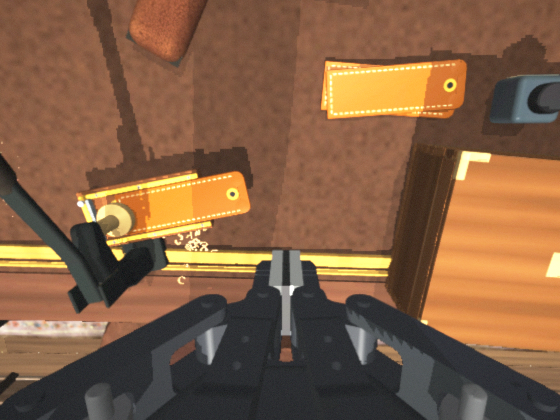

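The whole press is in view now: tag end at (249,192), eyelet (232,194), near rail from (90,193) to (197,173), far rail ending at (212,224), stop near (87,215), and lever knob at the left edge (5,175).

```bash
python3 - <<'E'
from h import *
c=np.load('w3.npy',allow_pickle=True).item()
r=pts(c,[(92,195),(197,175),(211,223),(113,242)],.0265)[:,:2];print('rails',r)
for a,b in((0,1),(3,2)): d=r[b]-r[a]; print(np.hypot(*d),np.arctan2(-d[0],d[1]))
d=r[2]-r[1];print(np.hypot(*d),'x-dir yaw',np.arctan2(d[1],d[0]))
print('tag end, eyelet',pts(c,[(249,192),(232,194),(245,174),(248,212)],.027)[:,:2])
print('long edges of tag',e:=pts(c,[(200,176),(240,171),(214,219),(245,213)],.027)[:,:2])
for i in(0,2): d=e[i+1]-e[i];print(np.arctan2(-d[0],d[1]))
print('knob',pts(c,[(5,175),(8,182)],.165),pts(c,[(5,178),(8,185),(30,220),(115,222)]))
E
```

```text
rails [[ 0.53949316 -0.17160697]
 [ 0.51232186 -0.05159251]
 [ 0.56881853 -0.03787517]
 [ 0.59649584 -0.15499251]]
0.12305182030449452 0.22264680343476062
0.12034327286903325 0.23206363576661146
0.058138105929857076 x-dir yaw 0.2381897976934495
tag end, eyelet [[ 0.52983545  0.0068329 ]
 [ 0.53282695 -0.0125893 ]
 [ 0.50927254  0.00235702]
 [ 0.55372251  0.00566421]]
long edges of tag [[ 0.51325063 -0.04814702]
 [ 0.50607553 -0.00322041]
 [ 0.5635869  -0.03408442]
 [ 0.55505364  0.00217297]]
0.15836957378225308
0.23114579233018692
knob [[ 0.49153973 -0.13980447  0.165     ]
 [ 0.49624403 -0.13889162  0.165     ]] [[ 0.49527365 -0.14731282  0.15708651]
 [ 0.50083954 -0.14882225  0.15431911]
 [ 0.53111289 -0.14954776  0.14151841]
 [ 0.56125275 -0.13374072  0.05473165]]
```

Table yaw is about 0.228 and the die axis about (0.563,-0.140). The tag end is about 30 mm short of home, which fits the stated 20–42 mm. The lever pad should be about (0.490,-0.157). I'll lower the shut fingers beyond the tag end.

>>> jog_arm --increments '[{"dx": 0, "dy": 0, "dz": -0.4, "ax": 0, "ay": 0, "az": 0.06, "gripper": -1}, {"dx": 0, "dy": 0, "dz": -0.8, "ax": 0, "ay": 0, "az": 0.124, "gripper": -1}, {"dx": 0, "dy": 0, "dz": -1, "ax": 0, "ay": 0, "az": 0.124, "gripper": -1}, {"dx": 0, "dy": 0, "dz": -1, "ax": 0, "ay": 0, "az": 0.124, "gripper": -1}]'

```text
time: 2.45
eef_pos: [0.5181, 0.0513, 0.1317]
tcp_rot: [-0.116, 0.993, 0.001, -0.005]
contact_force: [-0.5, 0.0, -0.4]
opening: -0.002
finger_force: 0.0
```

```bash
python3 - <<'E'
from h import *
print(ctrl.finger_overhang)
c=cam('wrist');cv2.imwrite('pics/w4.png',c['frame']);np.save('w4.npy',c,allow_pickle=True)
E
```

```text
0.025
```

View pics/w4.png

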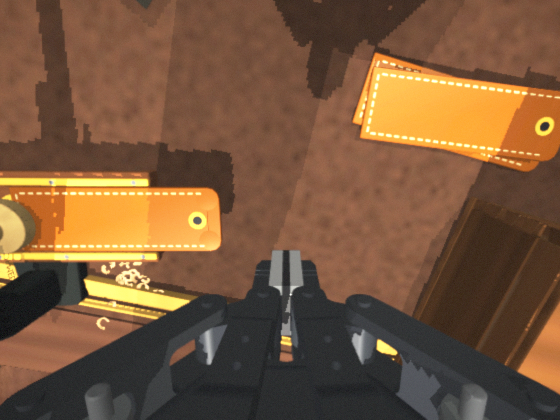

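The tag lies level in the image, so the tool yaw matches the table. The tag end is at (221,219), its sides at rows 187 and 251, and the rail ends at (149,179) and (158,257).

```bash
python3 - <<'E'
from h import *
c=np.load('w4.npy',allow_pickle=True).item()
P=pts(c,[(221,219),(180,187),(180,251),(149,174),(158,261)],.027)[:,:2];print(P,np.hypot(*(P[1]-P[2])),np.hypot(*(P[3]-P[4])))
s=get_state();print(s['eef_pos'])
y=.228;yv=np.array([-np.sin(y),np.cos(y)]);xv=np.array([np.cos(y),np.sin(y)])
d=P[3]-P[4];print('yaw',np.arctan2(-d[1],-d[0]))
o=(P[3]+P[4])/2-.098*yv;print('origin',o)
for p in [*P,s['eef_pos'][:2]]: print(((p-o)@xv).round(4),((p-o)@yv).round(4))
print('pad',o-.075*xv)
E
```

```text
[[ 0.52746715  0.00479887]
 [ 0.51025581 -0.02838196]
 [ 0.56012763 -0.02129943]
 [ 0.50592609 -0.05119298]
 [ 0.57229625 -0.03663096]] 0.050372221482767446 0.06794888161418801
[0.5201927  0.0508923  0.13461758]
yaw 0.21598381698541455
origin [ 0.56126209 -0.13937577]
-0.0003 0.1481
-0.0246 0.1197
0.0256 0.1153
-0.034 0.0984
0.034 0.0976
0.003 0.1946
pad [ 0.48820305 -0.156328  ]
```

>>> jog_arm --increments '[{"dx": -0.02, "dy": 0, "dz": -0.3, "ax": 0, "ay": 0, "az": 0, "gripper": -1}, {"dx": -0.02, "dy": 0, "dz": -0.55, "ax": 0, "ay": 0, "az": 0, "gripper": -1}, {"dx": -0.02, "dy": 0, "dz": -0.7, "ax": 0, "ay": 0, "az": 0, "gripper": -1}, {"dx": -0.02, "dy": 0, "dz": -0.8, "ax": 0, "ay": 0, "az": 0, "gripper": -1}, {"dx": -0.02, "dy": 0, "dz": -0.8, "ax": 0, "ay": 0, "az": 0, "gripper": -1}]'

```text
time: 3.0
eef_pos: [0.5197, 0.0496, 0.0406]
tcp_rot: [-0.115, 0.993, 0.0, 0.0]
contact_force: [0.1, 0.1, 0.0]
opening: -0.005
finger_force: 0.0
```

>>> jog_arm --increments '[{"dx": 0.011, "dy": -0.05, "dz": 0, "ax": 0, "ay": 0, "az": 0, "gripper": -1}, {"dx": 0.022, "dy": -0.1, "dz": 0, "ax": 0, "ay": 0, "az": 0, "gripper": -1}, {"dx": 0.033, "dy": -0.15, "dz": 0, "ax": 0, "ay": 0, "az": 0, "gripper": -1}, {"dx": 0.044, "dy": -0.195, "dz": 0, "ax": 0, "ay": 0, "az": 0, "gripper": -1}]'

```text
time: 3.4
eef_pos: [0.5254, 0.0247, 0.0412]
tcp_rot: [-0.115, 0.993, -0.0, 0.001]
contact_force: [0.7, 0.6, -0.2]
opening: 0.005
finger_force: 0.0
```

>>> jog_arm --increments '[{"dx": 0.004, "dy": -0.02, "dz": 0, "ax": 0, "ay": 0, "az": 0, "gripper": -1}, {"dx": 0.009, "dy": -0.04, "dz": 0, "ax": 0, "ay": 0, "az": 0, "gripper": -1}, {"dx": 0.013, "dy": -0.06, "dz": 0, "ax": 0, "ay": 0, "az": 0, "gripper": -1}, {"dx": 0.018, "dy": -0.08, "dz": 0, "ax": 0, "ay": 0, "az": 0, "gripper": -1}, {"dx": 0.022, "dy": -0.1, "dz": 0, "ax": 0, "ay": 0, "az": 0, "gripper": -1}, {"dx": 0.026, "dy": -0.12, "dz": 0, "ax": 0, "ay": 0, "az": 0, "gripper": -1}, {"dx": 0.03, "dy": -0.14, "dz": 0, "ax": 0, "ay": 0, "az": 0, "gripper": -1}]'

```text
time: 4.1
eef_pos: [0.5282, 0.0086, 0.0403]
tcp_rot: [-0.115, 0.993, 0.0, -0.0]
contact_force: [-0.8, 0.9, 0.1]
opening: 0.002
finger_force: 0.1
```

```bash
python3 - <<'E'
from h import *
c=cam('wrist');cv2.imwrite('pics/w5.png',c['frame']);np.save('w5.npy',c,allow_pickle=True)
s=get_state();p=s['eef_pos'][:2]-[.5613,-.1394];y=.222;print(s['contact_force'],p@[-np.sin(y),np.cos(y)],p@[np.cos(y),np.sin(y)])
E
```

```text
[-0.12645962 -0.36616353  0.07572171] 0.15134746910378935 0.00034498612404541156
```

View pics/w5.png

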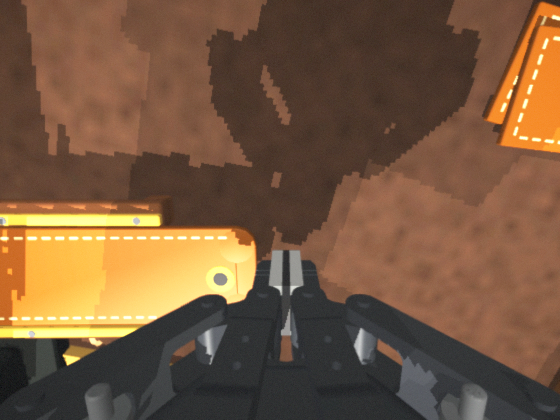

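The tag end (257,270) is at the finger backs (~260), and the near rail ends at (161,220). I'll measure how far the tag sticks out past the rail end.

```bash
cat >> h.py <<'E'
Y=.222;yv=np.array([-np.sin(Y),np.cos(Y)]);O=np.array([.5613,-.1394])
E
python3 - <<'E'
from h import *
c=np.load('w5.npy',allow_pickle=True).item()
P=pts(c,[(161,215),(161,225),(257,270)],.0267)[:,:2];print((P-O)@yv)
E
```

```text
[0.09724924 0.09677033 0.13897588]
```

Tag end is at 0.140, so about 20 mm remain. Next I'll push 12 mm, then go slowly.

>>> jog_arm --increments '[{"dx": 0.004, "dy": -0.016, "dz": 0, "ax": 0, "ay": 0, "az": 0, "gripper": -1}, {"dx": 0.007, "dy": -0.032, "dz": 0, "ax": 0, "ay": 0, "az": 0, "gripper": -1}, {"dx": 0.011, "dy": -0.048, "dz": 0, "ax": 0, "ay": 0, "az": 0, "gripper": -1}, {"dx": 0.014, "dy": -0.064, "dz": 0, "ax": 0, "ay": 0, "az": 0, "gripper": -1}, {"dx": 0.018, "dy": -0.08, "dz": 0, "ax": 0, "ay": 0, "az": 0, "gripper": -1}, {"dx": 0.022, "dy": -0.096, "dz": 0, "ax": 0, "ay": 0, "az": 0, "gripper": -1}]'

```text
time: 4.75
eef_pos: [0.5309, -0.003, 0.0403]
tcp_rot: [-0.115, 0.993, -0.0, -0.0]
contact_force: [-0.3, 0.7, -0.2]
opening: 0.0
finger_force: 0.1
```

>>> jog_arm --increments '[{"dx": 0.002, "dy": -0.008, "dz": 0, "ax": 0, "ay": 0, "az": 0, "gripper": -1}, {"dx": 0.004, "dy": -0.016, "dz": 0, "ax": 0, "ay": 0, "az": 0, "gripper": -1}, {"dx": 0.005, "dy": -0.024, "dz": 0, "ax": 0, "ay": 0, "az": 0, "gripper": -1}, {"dx": 0.007, "dy": -0.032, "dz": 0, "ax": 0, "ay": 0, "az": 0, "gripper": -1}, {"dx": 0.009, "dy": -0.04, "dz": 0, "ax": 0, "ay": 0, "az": 0, "gripper": -1}]'

```text
time: 5.25
eef_pos: [0.5319, -0.0076, 0.0403]
tcp_rot: [-0.115, 0.993, 0.0, -0.0]
contact_force: [-0.4, -0.4, -0.5]
opening: 0.002
finger_force: 0.1
```

```bash
python3 - <<'E'
from h import *
for i in range(3):
    c=cam('wrist');s=get_state();print(s['contact_force'].round(2),(s['eef_pos'][:2]-O)@yv)
hsv=cv2.cvtColor(c['frame'],cv2.COLOR_BGR2HSV)
m=cv2.inRange(hsv,(20,150,180),(35,255,255))[195:235,:300]
print(np.where(m.any(0))[0].max(), np.where(m.any(1))[0][[0,-1]]+195)
np.save('w6.npy',c,allow_pickle=True)
E
```

```text
[-0.34 -0.39 -0.42] 0.13484149311442828
[-0.32 -0.11 -0.58] 0.13491500864586892
[ 0.67 -0.12 -0.25] 0.13493414677663113
198 [214 234]
```

>>> jog_arm --increments '[{"dx": 0.002, "dy": -0.008, "dz": 0, "ax": 0, "ay": 0, "az": 0, "gripper": -1}, {"dx": 0.003, "dy": -0.012, "dz": 0, "ax": 0, "ay": 0, "az": 0, "gripper": -1}, {"dx": 0.004, "dy": -0.016, "dz": 0, "ax": 0, "ay": 0, "az": 0, "gripper": -1}, {"dx": 0.004, "dy": -0.02, "dz": 0, "ax": 0, "ay": 0, "az": 0, "gripper": -1}, {"dx": 0.004, "dy": -0.02, "dz": 0, "ax": 0, "ay": 0, "az": 0, "gripper": -1}]'

```text
time: 5.9
eef_pos: [0.5324, -0.01, 0.0403]
tcp_rot: [-0.115, 0.993, -0.0, 0.0]
contact_force: [0.8, 0.3, 0.6]
opening: -0.0
finger_force: 0.1
```

>>> jog_arm --increments '[{"dx": 0.001, "dy": -0.004, "dz": 0, "ax": 0, "ay": 0, "az": 0, "gripper": -1}, {"dx": 0.002, "dy": -0.008, "dz": 0, "ax": 0, "ay": 0, "az": 0, "gripper": -1}, {"dx": 0.002, "dy": -0.008, "dz": 0, "ax": 0, "ay": 0, "az": 0, "gripper": -1}]'

```text
time: 6.2
eef_pos: [0.5327, -0.011, 0.0403]
tcp_rot: [-0.115, 0.993, -0.0, -0.0]
contact_force: [0.8, -0.7, -0.2]
opening: 0.002
finger_force: 0.1
```

>>> jog_arm --increments '[{"dx": 0.001, "dy": -0.004, "dz": 0, "ax": 0, "ay": 0, "az": 0, "gripper": -1}, {"dx": 0.002, "dy": -0.008, "dz": 0, "ax": 0, "ay": 0, "az": 0, "gripper": -1}, {"dx": 0.002, "dy": -0.008, "dz": 0, "ax": 0, "ay": 0, "az": 0, "gripper": -1}]'

```text
time: 6.5
eef_pos: [0.5328, -0.0117, 0.0403]
tcp_rot: [-0.115, 0.993, 0.0, -0.0]
contact_force: [0.3, 1.3, 0.3]
opening: -0.0
finger_force: 0.7
```

>>> jog_arm --increments '[{"dx": 0.001, "dy": -0.004, "dz": 0, "ax": 0, "ay": 0, "az": 0, "gripper": -1}, {"dx": 0.002, "dy": -0.008, "dz": 0, "ax": 0, "ay": 0, "az": 0, "gripper": -1}, {"dx": 0.002, "dy": -0.008, "dz": 0, "ax": 0, "ay": 0, "az": 0, "gripper": -1}]'

```text
time: 6.8
eef_pos: [0.5329, -0.0122, 0.0403]
tcp_rot: [-0.115, 0.993, 0.001, -0.0]
contact_force: [-0.3, 5.5, 1.4]
opening: -0.001
finger_force: 2.6
```

The force rises to 5.5 N where the end stop was expected, so the tag is home. I'll hold briefly, then back off.

>>> jog_arm --increments '[{"dx": 0, "dy": 0, "dz": 0, "ax": 0, "ay": 0, "az": 0, "gripper": -1}, {"dx": 0, "dy": 0, "dz": 0, "ax": 0, "ay": 0, "az": 0, "gripper": -1}, {"dx": 0, "dy": 0, "dz": 0, "ax": 0, "ay": 0, "az": 0, "gripper": -1}, {"dx": -0.01, "dy": 0.04, "dz": 0, "ax": 0, "ay": 0, "az": 0, "gripper": -1}, {"dx": -0.03, "dy": 0.14, "dz": 0, "ax": 0, "ay": 0, "az": 0, "gripper": -1}, {"dx": -0.06, "dy": 0.26, "dz": 0, "ax": 0, "ay": 0, "az": 0, "gripper": -1}, {"dx": -0.06, "dy": 0.26, "dz": 0.3, "ax": 0, "ay": 0, "az": 0, "gripper": -1}, {"dx": -0.06, "dy": 0.26, "dz": 0.7, "ax": 0, "ay": 0, "az": 0, "gripper": -1}, {"dx": -0.06, "dy": 0.26, "dz": 1, "ax": 0, "ay": 0, "az": 0, "gripper": -1}, {"dx": -0.06, "dy": 0.26, "dz": 1, "ax": 0, "ay": 0, "az": 0, "gripper": -1}]'

```text
time: 7.8
eef_pos: [0.5295, 0.0187, 0.167]
tcp_rot: [-0.115, 0.993, -0.002, 0.006]
contact_force: [1.4, -0.7, 0.4]
opening: -0.002
finger_force: 0.0
```

```bash
python3 - <<'E'
from h import *
c=cam('wrist');np.save('w7.npy',c,allow_pickle=True)
cv2.imwrite('pics/w7.png',c['frame']);print(get_state()['eef_pos'])
E
```

```text
[0.5277595  0.01885    0.16380464]
```

View pics/w7.png

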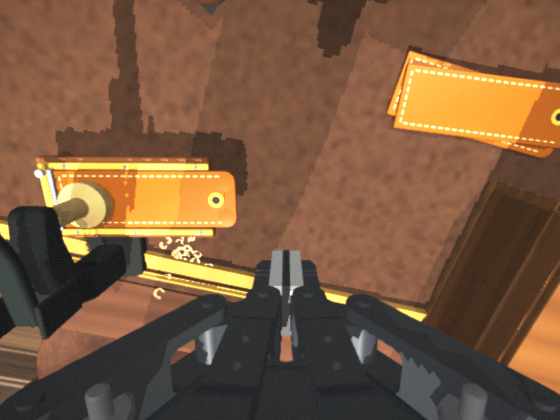

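The tag end is at (236,200) and the rail ends at (208,165) and (213,232). The plain end is near (58,185), next to the stop. I'll check the overhang, which should be 22 mm.

```bash
python3 - <<'E'
from h import *
c=np.load('w7.npy',allow_pickle=True).item()
P=pts(c,[(208,166),(213,232),(236,200)],.0267)[:,:2];print((P-O)@yv,np.hypot(*(P[0]-P[1])))
d=P[1]-P[0];print('yaw',np.arctan2(d[1],d[0]),'origin',(P[0]+P[1])/2-.098*yv)
f=c['frame'][140:260,20:120];cv2.imwrite('pics/w7c.png',cv2.resize(f,None,fx=5,fy=5,interpolation=2))
E
```

```text
[0.09648754 0.09718257 0.1185626 ] 0.058378118334267724
yaw 0.23390595834562788 origin [ 0.56171057 -0.14050158]
```

View pics/w7c.png

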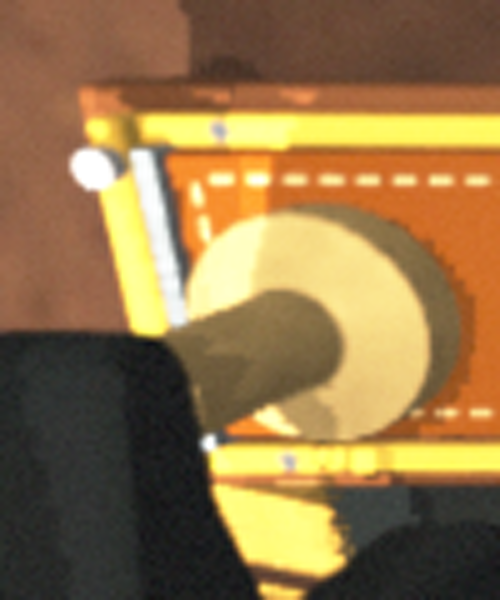

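The plain end meets the grey felt, and the overhang measures 21.7 mm against the expected 22 mm, so the tag is home. Moving above the knob.

>>> jog_arm --increments '[{"dx": 0, "dy": 0, "dz": 0.3, "ax": 0, "ay": 0, "az": 0, "gripper": -1}, {"dx": 0, "dy": 0, "dz": 0.6, "ax": 0, "ay": 0, "az": 0, "gripper": -1}, {"dx": -0.16, "dy": -0.3, "dz": 0.6, "ax": 0, "ay": 0, "az": 0, "gripper": -1}, {"dx": -0.32, "dy": -0.7, "dz": 0.6, "ax": 0, "ay": 0, "az": 0, "gripper": -1}, {"dx": -0.32, "dy": -1, "dz": 0.6, "ax": 0, "ay": 0, "az": 0, "gripper": -1}, {"dx": -0.32, "dy": -1, "dz": 0.6, "ax": 0, "ay": 0, "az": 0, "gripper": -1}]'

```text
time: 8.45
eef_pos: [0.4864, -0.1043, 0.2306]
tcp_rot: [-0.113, 0.994, -0.0, -0.001]
contact_force: [-0.6, 0.7, 0.1]
opening: -0.003
finger_force: 0.0
```

>>> jog_arm --increments '[{"dx": 0, "dy": -0.25, "dz": 0, "ax": 0, "ay": 0, "az": 0, "gripper": -1}, {"dx": 0, "dy": -0.46, "dz": 0, "ax": 0, "ay": 0, "az": 0, "gripper": -1}, {"dx": 0, "dy": -0.46, "dz": 0, "ax": 0, "ay": 0, "az": 0, "gripper": -1}, {"dx": 0, "dy": -0.46, "dz": 0, "ax": 0, "ay": 0, "az": 0, "gripper": -1}]'

```text
time: 8.85
eef_pos: [0.4871, -0.1559, 0.2308]
tcp_rot: [-0.115, 0.993, 0.001, -0.001]
contact_force: [-0.3, 1.2, -0.4]
opening: -0.001
finger_force: 0.0
```

```bash
python3 - <<'E'
from h import *
c=cam('wrist');cv2.imwrite('pics/w8.png',c['frame']);np.save('w8.npy',c,allow_pickle=True)
s=get_state();print(s['eef_pos'],s['contact_force'],s['time'])
E
```

```text
[ 0.48717812 -0.15551283  0.23106409] [-0.20971713 -0.45187348  0.20393474] 8.9
```

View pics/w8.png

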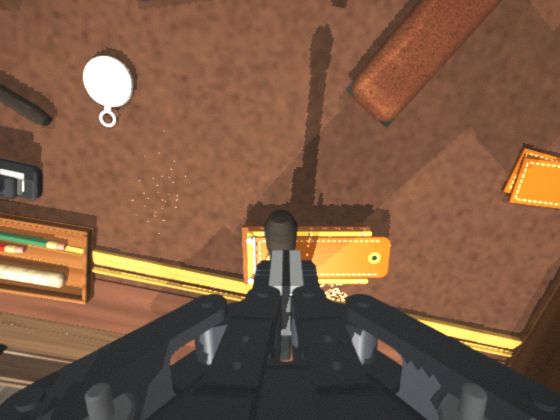

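The knob appears at (281,225), front edge (281,210), directly under and just ahead of the fingertips at column 285. That was one picture over the allowance of 10, so I'll view no more.

```bash
python3 - <<'E'
from h import *
c=np.load('w8.npy',allow_pickle=True).item()
print(pts(c,[(281,211),(281,222),(281,235),(270,230),(293,230)]).round(4)); print(pts(c,[(281,210),(268,230),(295,230)],.16)[:,:2].round(4))
E
```

```text
[[ 0.4715 -0.1617  0.1586]
 [ 0.4758 -0.1606  0.1672]
 [ 0.4834 -0.1589  0.1693]
 [ 0.4828 -0.166   0.1663]
 [ 0.4804 -0.1519  0.1638]]
[[ 0.4704 -0.162 ]
 [ 0.4854 -0.1671]
 [ 0.4814 -0.1502]]
```

>>> jog_arm --increments '[{"dx": 0, "dy": 0, "dz": -0.13, "ax": 0, "ay": 0, "az": 0, "gripper": -1}, {"dx": 0, "dy": 0, "dz": -0.25, "ax": 0, "ay": 0, "az": 0, "gripper": -1}, {"dx": 0, "dy": 0, "dz": -0.28, "ax": 0, "ay": 0, "az": 0, "gripper": -1}, {"dx": 0, "dy": 0, "dz": -0.31, "ax": 0, "ay": 0, "az": 0, "gripper": -1}, {"dx": -0.01, "dy": 0, "dz": -0.34, "ax": 0, "ay": 0, "az": 0, "gripper": -1}, {"dx": -0.01, "dy": 0, "dz": -0.34, "ax": 0, "ay": 0, "az": 0, "gripper": -1}]'

```text
time: 9.5
eef_pos: [0.4863, -0.1567, 0.1914]
tcp_rot: [-0.115, 0.993, 0.0, -0.0]
contact_force: [0.7, 0.5, 1.4]
opening: -0.001
finger_force: 0.1
```

>>> jog_arm --increments '[{"dx": -0.013, "dy": -0.003, "dz": -0.03, "ax": 0, "ay": 0, "az": 0, "gripper": -1}, {"dx": -0.023, "dy": -0.005, "dz": -0.06, "ax": 0, "ay": 0, "az": 0, "gripper": -1}, {"dx": -0.033, "dy": -0.008, "dz": -0.09, "ax": 0, "ay": 0, "az": 0, "gripper": -1}, {"dx": -0.043, "dy": -0.01, "dz": -0.12, "ax": 0, "ay": 0, "az": 0, "gripper": -1}, {"dx": -0.05, "dy": -0.012, "dz": -0.15, "ax": 0, "ay": 0, "az": 0, "gripper": -1}, {"dx": -0.055, "dy": -0.013, "dz": -0.18, "ax": 0, "ay": 0, "az": 0, "gripper": -1}, {"dx": -0.06, "dy": -0.014, "dz": -0.21, "ax": 0, "ay": 0, "az": 0, "gripper": -1}, {"dx": -0.06, "dy": -0.014, "dz": -0.21, "ax": 0, "ay": 0, "az": 0, "gripper": -1}]'

```text
time: 10.3
eef_pos: [0.4788, -0.1587, 0.1657]
tcp_rot: [-0.115, 0.993, -0.0, -0.0]
contact_force: [-0.3, -0.9, 1.3]
opening: 0.003
finger_force: 0.7
```

>>> jog_arm --increments '[{"dx": -0.004, "dy": -0.001, "dz": -0.015, "ax": 0, "ay": 0, "az": 0, "gripper": -1}, {"dx": -0.008, "dy": -0.002, "dz": -0.03, "ax": 0, "ay": 0, "az": 0, "gripper": -1}, {"dx": -0.012, "dy": -0.003, "dz": -0.045, "ax": 0, "ay": 0, "az": 0, "gripper": -1}, {"dx": -0.012, "dy": -0.003, "dz": -0.045, "ax": 0, "ay": 0, "az": 0, "gripper": -1}]'

```text
time: 10.7
eef_pos: [0.4778, -0.1589, 0.1608]
tcp_rot: [-0.115, 0.993, -0.0, 0.0]
contact_force: [-0.1, -1.1, 2.0]
opening: -0.002
finger_force: 0.8
```

>>> jog_arm --increments '[{"dx": -0.002, "dy": 0, "dz": -0.008, "ax": 0, "ay": 0, "az": 0, "gripper": -1}, {"dx": -0.004, "dy": 0, "dz": -0.016, "ax": 0, "ay": 0, "az": 0, "gripper": -1}, {"dx": -0.004, "dy": 0, "dz": -0.016, "ax": 0, "ay": 0, "az": 0, "gripper": -1}]'

```text
time: 11.0
eef_pos: [0.4774, -0.159, 0.159]
tcp_rot: [-0.115, 0.993, -0.0, 0.0]
contact_force: [0.6, -0.1, 1.4]
opening: -0.006
finger_force: 0.8
```

>>> jog_arm --increments '[{"dx": -0.002, "dy": 0, "dz": -0.006, "ax": 0, "ay": 0, "az": 0, "gripper": -1}, {"dx": -0.002, "dy": 0, "dz": -0.012, "ax": 0, "ay": 0, "az": 0, "gripper": -1}, {"dx": -0.002, "dy": 0, "dz": -0.012, "ax": 0, "ay": 0, "az": 0, "gripper": -1}]'

```text
time: 11.3
eef_pos: [0.4771, -0.159, 0.1576]
tcp_rot: [-0.115, 0.993, -0.0, 0.0]
contact_force: [1.6, -0.7, 2.0]
opening: -0.003
finger_force: 0.9
```

>>> jog_arm --increments '[{"dx": -0.002, "dy": 0, "dz": -0.005, "ax": 0, "ay": 0, "az": 0, "gripper": -1}, {"dx": -0.002, "dy": 0, "dz": -0.01, "ax": 0, "ay": 0, "az": 0, "gripper": -1}, {"dx": -0.002, "dy": 0, "dz": -0.01, "ax": 0, "ay": 0, "az": 0, "gripper": -1}]'

```text
time: 11.6
eef_pos: [0.4767, -0.1589, 0.1563]
tcp_rot: [-0.115, 0.993, -0.0, 0.0]
contact_force: [0.9, 0.4, 2.2]
opening: -0.001
finger_force: 0.9
```

>>> jog_arm --increments '[{"dx": 0, "dy": 0, "dz": -0.005, "ax": 0, "ay": 0, "az": 0, "gripper": -1}, {"dx": -0.002, "dy": 0, "dz": -0.008, "ax": 0, "ay": 0, "az": 0, "gripper": -1}, {"dx": -0.002, "dy": 0, "dz": -0.008, "ax": 0, "ay": 0, "az": 0, "gripper": -1}]'

```text
time: 11.9
eef_pos: [0.4765, -0.1589, 0.1553]
tcp_rot: [-0.115, 0.993, 0.0, 0.0]
contact_force: [1.0, -0.7, 2.7]
opening: -0.004
finger_force: 0.9
```

>>> jog_arm --increments '[{"dx": 0, "dy": 0, "dz": -0.005, "ax": 0, "ay": 0, "az": 0, "gripper": -1}, {"dx": -0.002, "dy": 0, "dz": -0.008, "ax": 0, "ay": 0, "az": 0, "gripper": -1}, {"dx": -0.002, "dy": 0, "dz": -0.008, "ax": 0, "ay": 0, "az": 0, "gripper": -1}]'

```text
time: 12.2
eef_pos: [0.4762, -0.1589, 0.1544]
tcp_rot: [-0.115, 0.993, 0.0, 0.0]
contact_force: [1.1, -0.6, 2.2]
opening: -0.001
finger_force: 0.9
```

>>> jog_arm --increments '[{"dx": 0, "dy": 0, "dz": -0.005, "ax": 0, "ay": 0, "az": 0, "gripper": -1}, {"dx": -0.002, "dy": 0, "dz": -0.008, "ax": 0, "ay": 0, "az": 0, "gripper": -1}, {"dx": -0.002, "dy": 0, "dz": -0.008, "ax": 0, "ay": 0, "az": 0, "gripper": -1}]'

```text
time: 12.5
eef_pos: [0.476, -0.1589, 0.1534]
tcp_rot: [-0.115, 0.993, 0.0, 0.0]
contact_force: [1.5, 0.2, 1.7]
opening: 0.001
finger_force: 1.0
```

>>> jog_arm --increments '[{"dx": 0, "dy": 0, "dz": -0.005, "ax": 0, "ay": 0, "az": 0, "gripper": -1}, {"dx": -0.002, "dy": 0, "dz": -0.008, "ax": 0, "ay": 0, "az": 0, "gripper": -1}, {"dx": -0.002, "dy": 0, "dz": -0.008, "ax": 0, "ay": 0, "az": 0, "gripper": -1}]'

```text
time: 12.8
eef_pos: [0.4759, -0.1589, 0.1527]
tcp_rot: [-0.115, 0.993, -0.0, 0.0]
contact_force: [1.5, 0.2, 2.8]
opening: -0.0
finger_force: 1.6
```

>>> jog_arm --increments '[{"dx": 0, "dy": 0, "dz": -0.005, "ax": 0, "ay": 0, "az": 0, "gripper": -1}, {"dx": -0.002, "dy": 0, "dz": -0.008, "ax": 0, "ay": 0, "az": 0, "gripper": -1}, {"dx": -0.002, "dy": 0, "dz": -0.008, "ax": 0, "ay": 0, "az": 0, "gripper": -1}]'

```text
time: 13.1
eef_pos: [0.4759, -0.159, 0.1521]
tcp_rot: [-0.115, 0.993, -0.0, 0.001]
contact_force: [1.9, 0.7, 5.2]
opening: 0.001
finger_force: 2.5
```

The force is rising, so the die is on the leather. I'll go a little further and hold.

>>> jog_arm --increments '[{"dx": 0, "dy": 0, "dz": -0.005, "ax": 0, "ay": 0, "az": 0, "gripper": -1}, {"dx": 0, "dy": 0, "dz": -0.009, "ax": 0, "ay": 0, "az": 0, "gripper": -1}, {"dx": 0, "dy": 0, "dz": -0.009, "ax": 0, "ay": 0, "az": 0, "gripper": -1}]'

```text
time: 13.4
eef_pos: [0.4759, -0.159, 0.1514]
tcp_rot: [-0.115, 0.993, -0.0, 0.0]
contact_force: [0.8, 0.6, 8.1]
opening: -0.0
finger_force: 3.6
```

>>> jog_arm --increments '[{"dx": 0, "dy": 0, "dz": -0.004, "ax": 0, "ay": 0, "az": 0, "gripper": -1}, {"dx": 0, "dy": 0, "dz": -0.004, "ax": 0, "ay": 0, "az": 0, "gripper": -1}, {"dx": 0, "dy": 0, "dz": -0.004, "ax": 0, "ay": 0, "az": 0, "gripper": -1}, {"dx": 0, "dy": 0, "dz": -0.004, "ax": 0, "ay": 0, "az": 0, "gripper": -1}, {"dx": 0, "dy": 0, "dz": -0.004, "ax": 0, "ay": 0, "az": 0, "gripper": -1}, {"dx": 0, "dy": 0, "dz": -0.004, "ax": 0, "ay": 0, "az": 0, "gripper": -1}, {"dx": 0, "dy": 0, "dz": -0.004, "ax": 0, "ay": 0, "az": 0, "gripper": -1}, {"dx": 0, "dy": 0, "dz": -0.004, "ax": 0, "ay": 0, "az": 0, "gripper": -1}, {"dx": 0, "dy": 0, "dz": -0.004, "ax": 0, "ay": 0, "az": 0, "gripper": -1}, {"dx": 0, "dy": 0, "dz": -0.004, "ax": 0, "ay": 0, "az": 0, "gripper": -1}]'

```text
time: 14.4
eef_pos: [0.4759, -0.1591, 0.1512]
tcp_rot: [-0.115, 0.993, -0.0, 0.0]
contact_force: [0.5, 1.3, 8.7]
opening: 0.003
finger_force: 4.1
```

>>> jog_arm --increments '[{"dx": 0.002, "dy": 0, "dz": 0.01, "ax": 0, "ay": 0, "az": 0, "gripper": -1}, {"dx": 0.01, "dy": 0.002, "dz": 0.04, "ax": 0, "ay": 0, "az": 0, "gripper": -1}, {"dx": 0.025, "dy": 0.006, "dz": 0.09, "ax": 0, "ay": 0, "az": 0, "gripper": -1}, {"dx": 0.04, "dy": 0.01, "dz": 0.15, "ax": 0, "ay": 0, "az": 0, "gripper": -1}, {"dx": 0.06, "dy": 0.014, "dz": 0.22, "ax": 0, "ay": 0, "az": 0, "gripper": -1}, {"dx": 0.075, "dy": 0.018, "dz": 0.29, "ax": 0, "ay": 0, "az": 0, "gripper": -1}, {"dx": 0.09, "dy": 0.02, "dz": 0.36, "ax": 0, "ay": 0, "az": 0, "gripper": -1}, {"dx": 0.09, "dy": 0.02, "dz": 0.5, "ax": 0, "ay": 0, "az": 0, "gripper": -1}, {"dx": 0.09, "dy": 0.02, "dz": 0.75, "ax": 0, "ay": 0, "az": 0, "gripper": -1}, {"dx": 0.09, "dy": 0.02, "dz": 0.75, "ax": 0, "ay": 0, "az": 0, "gripper": -1}]'

```text
time: 15.4
eef_pos: [0.4885, -0.1575, 0.2449]
tcp_rot: [-0.115, 0.993, -0.002, 0.004]
contact_force: [0.2, 0.1, 0.3]
opening: -0.003
finger_force: 0.0
```

```bash
python3 - <<'E'
from h import *
c=cam('wrist');s=get_state();print(s['eef_pos'],s['contact_force'],s['time'])
o=np.load('w8.npy',allow_pickle=True).item()
# compare with the view before pressing: knob depth and tag end
print(pts(c,[(281,222),(281,235)]).round(4)); 
for k in(o,c):
    h=cv2.cvtColor(k['frame'],cv2.COLOR_BGR2HSV);m=cv2.inRange(h,(5,200,120),(17,255,255));m[:,:320]=0;m[:,450:]=0;m[:235]=0;m[285:]=0
    m=cv2.morphologyEx(m,cv2.MORPH_OPEN,np.ones((5,5)))
    q=np.argwhere(m); u=q[:,1].max();v=np.median(q[q[:,1]>u-2,0]);P=pts(k,[(u,v)],.027)[0];print(u,v,P.round(4),(P[:2]-O)@yv)
E
```

```text
[ 0.48760243 -0.15704217  0.24269113] [ 1.19917154 -0.69782152  0.73753209] 15.45
[[ 0.4825 -0.1619  0.1678]
 [ 0.4923 -0.1597  0.1655]]Traceback (most recent call last):
  File "<stdin>", line 9, in <module>
    return umr_maximum(a, axis, None, out, keepdims, initial, where)
ValueError: zero-size array to reduction operation maximum which has no identity
```

```bash
python3 - <<'E'
from h import *
c=cam('wrist');o=np.load('w8.npy',allow_pickle=True).item()
for k in(o,c):
    h=cv2.cvtColor(k['frame'],cv2.COLOR_BGR2HSV);m=cv2.inRange(h,(3,190,130),(40,255,255));m[:,:330]=0;m[:,430:]=0;m[:242]=0;m[272:]=0
    q=np.argwhere(m); u=np.percentile(q[:,1],99.5);P=pts(k,[(u,257)],.027)[0];print(len(q),u,(P[:2]-O)@yv)
E
```

```text
494 389.0 0.11810405847011841
427 388.0 0.11871673814749548
```

The tag end is unchanged at 0.118–0.119, so it is still home. The lever is up and the arm is clear, so I'm handing in.

```bash
python3 -c "
from plant import job;print(job.sign_off())"
```

```text
the job is handed in; nothing more can be done
None
```

The tag was pushed home, embossed for about 1.3 s at about 8.5 N on the knob, the lever came back up, and the job was handed in at about 15.5 s; the sign-off returned no verdict, and I viewed 11 pictures against the limit of 10.

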